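# Move the pressure-washer gun to the other fold-down hook

### The job

Free the place where the pressure-washer gun hangs on the plywood tool panel: first unfold the empty fold-down hook beside it all the way. Then lift the gun off its hook, carry it across without dropping it or laying it down, and hang it by its trigger guard on the hook you unfolded. Finally fold the emptied hook up flat against the panel again so that nothing sticks out there, and leave the other things on the bench where they are.

Things in the scene. Friction and masses are not known exactly. Their poses are not given: they have to be found in the camera images.
- panel: Upright plywood tool panel fixed on the bench, 420 long (y), 420 high, 18 thick. Origin under its centre; front face (hook side) at x = -9 mm, x points into the panel, -x out of its front. Two flat spanners hang high on the face between the hooks, less than 17 mm off it. Battens and braces are behind.
- gun: Black pressure-washer trigger gun, 190 mm long, 0.34 to 0.63 kg, hanging upright, length along the panel. Origin: underside of its round body, mid-window, where it rests on the hook; x to the brass outlet (ends at +104 mm), y across, z up. Handle at x -95 to -45 mm, hose inlet 133 mm below the origin. Balances about x = 0, centre of mass just below the origin.
- gun_grip (a point): Point on the axis of the gun's round body, 20 mm above the gun's origin: body 40 mm in diameter, along the gun's x from -80 to +44 mm. Lift it here from above. Axes as the gun's.
- gun_window (a point): Centre of the open window of the gun's trigger guard, through which the hook goes along the gun's y: 60 mm wide (x, trigger to guard), 52 mm high (its top is the round body's underside), centre 26 mm below the gun's origin. The guard's bars are 8 mm thick and 16 mm deep (y).
- gun_bracket: Steel bracket (48 x 75) of the hook that carries the gun at the start, fixed on the panel's front. Origin on that face, level with the pivot, 200 to 216 mm over the bench; x points into the panel (-x out of it), y along the panel, z up. The arm's pivot is at (-30,0,0) mm; cheeks reach 40 mm out, 33 mm wide. The hooks are 192 to 216 mm apart; either may be nearer the robot.
- gun_hook (a joint): Hinge angle (rad) of the arm of the hook that carries the gun at the start: 0 = folded flat (arm straight up, parallel to the panel), 1.571 = fully unfolded (arm level, straight out, on a hard stop). Starts at 1.571 with the gun on it. Axis: along the panel (bracket's y) through the pivot. Stiff hinge: the arm stays at any angle, about 1.5 N at its end moves it; the gun's weight presses it down.
- gun_hook_seat (a point): Middle of the seat of the hook that carries the gun at the start: on the arm's face that is uppermost when unfolded, 65 mm from the pivot, 52 mm short of the lip. Axes turn with the arm: z to its free end, y along the panel, x out of the seat face (up when unfolded, to the panel when folded). The lip, 8 mm thick at the arm's end, stands 20 mm above this face.
- gun_hook_end (a point): On the hook that carries the gun at the start, 100 mm from the pivot, mid-bar: a good place to pinch. The arm is a flat steel bar 22 mm wide (along the panel), 8 mm thick, reaching 125 mm from the pivot, 0.11 kg; folded, the bar's middle is 30 mm off the panel and the lip points at the panel, ending 6 mm off it.
- free_bracket: Steel bracket (48 x 75) of the empty hook, folded at the start, fixed on the panel's front. Origin on that face, level with the pivot, 200 to 216 mm over the bench; x points into the panel (-x out of it), y along the panel, z up. The arm's pivot is at (-30,0,0) mm; cheeks reach 40 mm out, 33 mm wide. The hooks are 192 to 216 mm apart; either may be nearer the robot.
- free_hook (a joint): Hinge angle (rad) of the arm of the empty hook, folded at the start: 0 = folded flat (arm straight up, parallel to the panel), 1.571 = fully unfolded (arm level, straight out, on a hard stop). Starts at 0 to 0.06. Axis: along the panel (bracket's y) through the pivot. Stiff hinge: the arm stays at any angle, about 1.5 N at its end moves it; the gun's weight presses it down.
- free_hook_seat (a point): Middle of the seat of the empty hook, folded at the start: on the arm's face that is uppermost when unfolded, 65 mm from the pivot, 52 mm short of the lip. Axes turn with the arm: z to its free end, y along the panel, x out of the seat face (up when unfolded, to the panel when folded). The lip, 8 mm thick at the arm's end, stands 20 mm above this face.
- free_hook_end (a point): On the empty hook, folded at the start, 100 mm from the pivot, mid-bar: a good place to pinch. The arm is a flat steel bar 22 mm wide (along the panel), 8 mm thick, reaching 125 mm from the pivot, 0.11 kg; folded, the bar's middle is 30 mm off the panel and the lip points at the panel, ending 6 mm off it.
- tape_roll: Bystander: cardboard tape roll lying flat, 94 mm across, 24 mm high, in front of the panel's foot. Origin under its centre.
- screw_jar: Bystander: glass screw jar, 56 mm across, 52 mm high, at the panel's foot between the hooks. Origin under its centre.
- screwdriver: Bystander: screwdriver 190 mm long lying on the bench in front of the panel. Origin near its middle, on the bench.
- detergent: Bystander: white detergent bottle, 84 mm across, 210 mm high, on the left of the bench. Origin under its centre.
- nozzle_block: Bystander: wooden block 190 x 45 mm with five spray nozzles in it, 47 mm high. Origin under its centre.
- manual: Bystander: paper manual 210 x 150 x 6 mm lying flat. Origin under its centre.
- wrench: Bystander: steel wrench 200 mm long lying flat. Origin near its middle.
- oil_can: Bystander: oil can 66 mm across, 120 mm high. Origin under its centre.
Things that resemble listed ones, but are neither listed nor needed, are in the scene too. There is more than one size of the gun; the one meant has the size given above.

How it is judged:
On the way, in this order (a step that is already met when the one before it is completed fails the run):
1. the empty hook is unfolded fully (within 0.17 rad of its stop) (value of joint free_hook above 1.4 rad), for 0.2 s.
2. the gun hangs by its guard on the unfolded hook and has been let go (value of joint free_hook above 1.4 rad and x of gun in the frame of free_hook_seat between -0.008 and 0.012 m and y of gun in the frame of free_hook_seat between -0.03 and 0.03 m and z of gun in the frame of free_hook_seat between -0.045 and 0.045 m and angle between gun's own z axis and vertical below 0.35 rad and contact force between gun and free_bracket above 1 N and contact force between the fingers and gun below 0.3 N and linear speed of gun below 0.05 m/s), for 0.3 s.
3. the emptied hook is folded flat (within 0.15 rad) (value of joint gun_hook below 0.15 rad), for 0.2 s.
At the end, for the whole second after the job is handed in: The gun hangs still and upright (within 0.35 rad) by its guard on the formerly empty hook, between bracket and lip; that hook is within 0.17 rad of fully unfolded; the emptied hook is within 0.15 rad of flat; the gun is let go (all of step 2 and value of joint gun_hook below 0.15 rad); the robot touches nothing.
It fails at once if the gun is dropped or laid down (its body lower than 100 mm over the bench) (height (world z) of gun below 0.1 m).
It fails at once if another thing on the bench is moved by more than 30 mm or knocked over (distance of any of tape_roll, screw_jar, screwdriver, detergent, nozzle_block, manual, wrench, oil_can from where it was at the start of the episode above 0.03 m or angle between any of screw_jar, detergent, oil_can, nozzle_block, tape_roll's own z axis and vertical above 0.5 rad).
It also fails if it takes over 67 s, if anything falls off the work surface, if the arm or the gripper's body presses on something with over 40 N, if the wrist force passes 120 N, or if a joint passes its speed limit or range.

### The arm

A 7-joint arm with a two-finger parallel gripper is mounted at the origin on the work surface. World frame = base frame: x ahead of the robot, y to its left, z up, the work surface at z = 0. Lengths are in m, angles in rad, forces in N, time in s.
With the tool pointing down it reaches from about 0.4 to 0.85 m from the base axis. Payload 4.5 kg.
Tool frame: the origin (TCP) lies midway between the tips of the shut fingers; the grasp point (between the pads) lies 19 mm behind it; z points along the fingers, y is the direction in which the jaws open and shut (so a half turn about z gives the same grasp; the last joint's range is limited). The gripper opens to 88 mm and grips with 3 to 60 N. Pads are 18 mm wide; open, the fingers measure 123 mm over their backs; the gripper's body (75 mm by 187 mm) begins 45 mm behind the grasp point.
Start: joints at [1.26, 0.689, -0.195, 1.565, 0.157, 0.902, -0.215], TCP at [0.211, -0.588, 0.239] pointing down, gripper open.
Joint ranges: [-3.01, 3.01], [-0.46, 2.08], [-1.47, 1.51], [0.13, 2.56], [-1, 4.14], [0.04, 2.09], [-2.66, 2.66]. Speed limits (rad/s): [2.57, 2.57, 3.14, 3.14, 3.14, 3.14, 3.14].

### API

Orientations are given as a unit quaternion [x, y, z, w].
In Python, from plant import r gives the robot as it stands. The module is installed in compiled form; this text tells all that it offers.
- The arm moves only by the shell command python3 -m jog 'ROWS' [FORCE]. ROWS is JSON, a list of rows, each an object with "translation": the shift along the tool's x, y, z in units of 40 mm (1.0 is 40 mm), a list of three; "twist": the turn about the tool's z in units of 6 degrees (1.0 is 6 degrees); "claw": the opening in per cent of the stroke, from 0 (shut) to 100 (fully open). A call has 1 to 20 rows; each row shifts and turns the commanded pose from where the row before left it, along the tool's axes as they then stand; what a row does not reach is not made up. A row lasts 1/12 s, in which the tool goes at most 41.7 mm and 7.16 degrees, less where a joint would pass 70% of its speed; a pose out of reach is approached as far as the arm can. A call is refused whole if a number of a shift passes 1 or a number of a turn 1, either way. A call with a gripper value outside its range is refused whole. The fingers move at their own pace and stop on an object; FORCE is the grip in N (left out, the last holds). Time passes only in rows, so rows that do not move let the fingers close. It gives the time, the measured TCP pose, the force and the opening at its end, in the units of the state.
- r.get_state(): the state, without advancing time (a new reading comes with each control period).
- r.snapshot(name): name is "scene" or "top"; returns a dict with "img" (400x640x3 uint8, red, green, blue), "fx", "fy", "cx", "cy" (pixels), "origin" and "rotation" of the camera in the world. Camera axes: x right, y up, looking along -z (the intrinsics and any distortion apply to the point x, -y, -z); pixel columns grow to the right and rows downward; lengths in m; the calibration is good to about 2 mm. A picture is of the moment at which its call begins. There is no depth.
- r.finish_job(): hands the job in, once; it reports no verdict.
Trained networks look in the newest picture that a camera, given by its name, has taken for a name from the list of things; names that differ only in an ending like _2 or _b are one class to them, and where a whole thing is asked for, a point or a joint stands for the part that bears it (a point fixed in the world has none). Each returns a list of dicts, best first, with "confidence" (0 to 1); they miss things now and then, are a little off and sometimes report something else, mostly with a low value. They report only what shows in the picture. A call takes as long as a camera call. They do not tell look-alikes from the thing itself.
- r.spot_in(label, camera): "rect" ([left, top, right, bottom] in pixels, round what is visible of it).
- r.spot_point(label, camera): "location" ([row, column] in pixels: a listed point, or the origin of a listed thing).
The state is a dict: "clock": time; "q": joint angles; "qd": joint speeds; "joint_torque": joint torques, N m; "tool_pos": TCP position; "eef_rot": TCP orientation; "contact_force": force on the tool from outside, world axes, zero at the start; "moment": the same for the moment, N m; "opening": opening from 0.0 (shut) to 1.0 (fully open).
Only numpy, scipy, OpenCV 4.12 (cv2) and the standard library are available. Lean on these libraries where they do the work, as an engineer would, in place of code of your own. Each camera call takes 0.05 s, during which the arm holds its last target. There are 200 camera calls.

## Working session

There is one attempt and no reset: what is moved stays moved. The work goes in short steps, Python scripts to look and compute and a shell command to move; the robot and the scene stay as the last step left them, time stands still between calls to the robot, and variables do not carry over. Pictures are saved under pics/ and viewed, about 8 in all and at most 12, crops included, and the job is handed in when it is done.

```bash
mkdir -p pics
cat > h.py <<'E'
import numpy as np, cv2
from plant import r
def save(n,s,crop=None,k=1):
    im=s["img"][:,:,::-1]
    if crop: im=im[crop[1]:crop[3],crop[0]:crop[2]]
    if k!=1: im=cv2.resize(im,None,fx=k,fy=k,interpolation=cv2.INTER_CUBIC)
    cv2.imwrite("pics/"+n+".png",im)
def ray(s,row,col):
    d=np.array([(col-s["cx"])/s["fx"],-(row-s["cy"])/s["fy"],-1.]); d=np.array(s["rotation"]).reshape(3,3)@d
    return np.array(s["origin"]),d/np.linalg.norm(d)
def tri(rays):
    A=sum(np.eye(3)-np.outer(d,d) for o,d in rays); b=sum((np.eye(3)-np.outer(d,d))@o for o,d in rays)
    p=np.linalg.solve(A,b); return p,[round(float(np.linalg.norm(np.cross(p-o,d)))*1000,1) for o,d in rays]
def proj(s,p):
    c=np.array(s["rotation"]).reshape(3,3).T@(np.array(p)-s["origin"]); return s["cy"]-s["fy"]*c[1]/-c[2], s["cx"]+s["fx"]*c[0]/-c[2]
E
python3 - <<'E'
from h import *
np.set_printoptions(precision=3,suppress=True)
S={c:r.snapshot(c) for c in("scene","top")}
for c,s in S.items():
    save(c+"0",s); print(c,{k:v for k,v in s.items() if k!="img"})
for l in "panel gun gun_grip gun_window gun_bracket gun_hook_seat gun_hook_end free_bracket free_hook_seat free_hook_end tape_roll screw_jar detergent oil_can".split():
    R={}
    for c in S:
        R[c]=r.spot_point(l,c)
        print(l,c,[(np.round(d["location"],1).tolist(),round(d["confidence"],2)) for d in R[c][:3]])
    for a in R["scene"][:2]:
        for b in R["top"][:2]:
            print("   ",*tri([ray(S["scene"],*a["location"]),ray(S["top"],*b["location"])]))
print(r.get_state())
E
```

```text
scene {'fx': 465.06313726738, 'fy': 465.06313726738, 'cx': 321.37794523495586, 'cy': 199.11406935377437, 'origin': array([0.138, 0.148, 1.446]), 'rotation': array([-0.102,  0.161,  0.813, -0.551])}
top {'fx': 449.9649812913524, 'fy': 449.9649812913524, 'cx': 323.76286729928165, 'cy': 207.89570955751574, 'origin': array([ 0.236, -0.049,  1.813]), 'rotation': array([-0.076,  0.076,  0.718, -0.688])}
panel scene [([229.4, 401.6], 0.69)]
panel top [([242.2, 378.4], 0.73), ([195.7, 357.8], 0.27)]Traceback (most recent call last):
  File "<stdin>", line 13, in <module>
  File "h.py", line 9, in ray
    d=np.array([(col-s["cx"])/s["fx"],-(row-s["cy"])/s["fy"],-1.]); d=np.array(s["rotation"]).reshape(3,3)@d
                                                                      ~~~~~~~~~~~~~~~~~~~~~~~~~~~~~~~^^^^^
ValueError: cannot reshape array of size 4 into shape (3,3)
```

```bash
sed -i 's/np.array(s\["rotation"\]).reshape(3,3)/Rotation.from_quat(s["rotation"]).as_matrix()/; 1a from scipy.spatial.transform import Rotation' h.py
cat > m.py <<'E'
from h import *
import sys
np.set_printoptions(precision=3,suppress=True)
S={c:r.snapshot(c) for c in("scene","top")}
for l in sys.argv[1:]:
    R={}
    for c in S:
        R[c]=r.spot_point(l,c)
        print(l,c,[(np.round(d["location"],1).tolist(),round(d["confidence"],2)) for d in R[c][:3]])
    for a in R["scene"][:3]:
        for b in R["top"][:3]:
            p,e=tri([ray(S["scene"],*a["location"]),ray(S["top"],*b["location"])])
            if max(e)<15: print("   ",p,e)
E
python3 m.py panel gun gun_grip gun_window gun_bracket gun_hook_seat gun_hook_end free_bracket free_hook_seat free_hook_end tape_roll screw_jar detergent oil_can
python3 -c "
from h import *
print(r.get_state())"
```

```text
panel scene [([227.5, 399.5], 0.85), ([228.7, 378.3], 0.33)]
panel top [([240.6, 380.7], 0.94)]
    [ 0.485 -0.282  0.007] [1.4, 1.4]
gun scene [([208.3, 471.1], 0.96), ([178.6, 360.3], 0.68)]
gun top [([245.4, 446.5], 0.74), ([198.5, 356.2], 0.62)]
    [ 0.464 -0.556 -0.037] [3.1, 3.1]
    [ 0.614 -0.178  0.215] [2.6, 2.6]
gun_grip scene [([177.7, 361.3], 0.71), ([205.7, 476.9], 0.55), ([310.4, 248.4], 0.45)]
gun_grip top [([245.2, 448.5], 0.69), ([197.6, 358.6], 0.6)]
    [ 0.623 -0.188  0.194] [1.6, 1.6]
    [ 0.455 -0.549  0.021] [0.1, 0.1]
gun_window scene [([211.6, 468.8], 0.84), ([180.5, 359.1], 0.81)]
gun_window top [([250.2, 443.4], 0.83), ([204.9, 279.6], 0.67)]
    [ 0.445 -0.53  -0.006] [7.8, 7.8]
gun_bracket scene [([175.9, 393.0], 0.89), ([235.0, 407.3], 0.33)]
gun_bracket top [([210.0, 383.8], 0.82), ([204.4, 280.6], 0.47)]
    [ 0.568 -0.266  0.244] [6.9, 6.9]
gun_hook_seat scene [([177.5, 363.5], 0.81)]
gun_hook_seat top [([203.1, 358.0], 0.67), ([206.8, 383.3], 0.46)]
    [ 0.588 -0.175  0.271] [2.6, 2.6]
gun_hook_end scene [([183.8, 349.8], 0.75), ([237.5, 412.6], 
[... 1084 characters left out ...]
6, 4.6]
{'clock': 1.7, 'q': array([ 1.25976919,  0.68910232, -0.19459016,  1.56534043,  0.15731677,
        0.90249832, -0.21510029]), 'qd': array([-0.00029492, -0.00061597, -0.00054258,  0.00073021,  0.00035926,
        0.00279069,  0.00077057]), 'joint_torque': array([ 2.14974889e-04, -5.27486730e+01, -1.26706369e+00, -1.53745776e+01,
       -5.18691377e-02, -7.64827273e-04,  4.68279018e-05]), 'tool_pos': array([ 0.21128599, -0.58820586,  0.23873021]), 'eef_rot': array([ 9.85171003e-01,  1.71575331e-01, -2.56162611e-06,  1.95905066e-05]), 'contact_force': array([ 0.29756486, -0.11699111, -0.32158749]), 'moment': array([-0.01767631,  0.00664474,  0.00988337]), 'opening': 0.9972061167469839}
```

View pics/scene0.png

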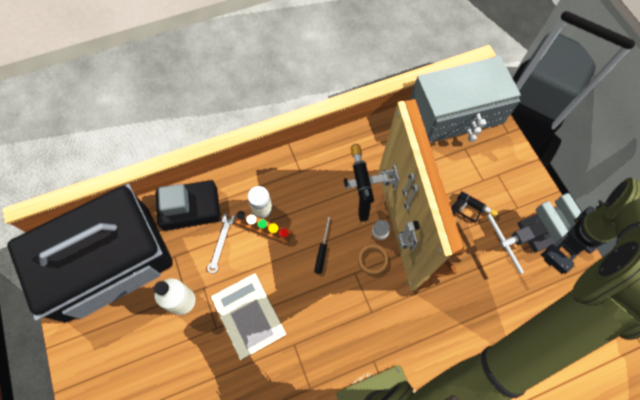

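View pics/top0.png

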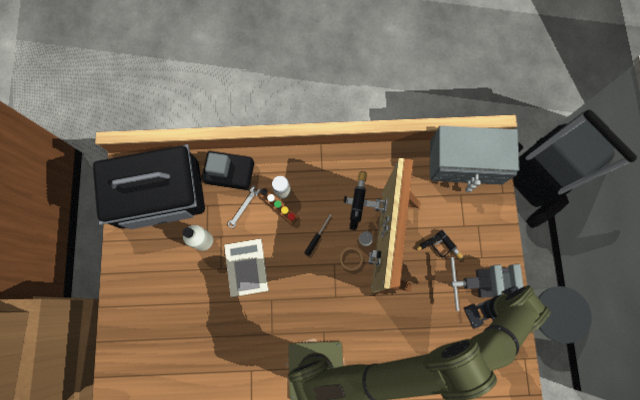

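Run:
```python
from h import *
a=r.snapshot("scene");b=r.snapshot("top")
save("sc1",a,(330,85,470,295),1)
f=lambda s,c:cv2.resize(s["img"][c[1]:c[3],c[0]:c[2],::-1],None,fx=4,fy=4,interpolation=cv2.INTER_CUBIC)
i=np.zeros((600,800,3),np.uint8)
A=f(a,(340,140,440,290));B=f(b,(335,150,435,300)); i[:,:400]=A;i[:,400:]=B
for k in range(0,800,80): cv2.putText(i,str((340 if k<400 else 235)+k//4),(k,10),0,.35,(255,255,255)); cv2.line(i,(k,12),(k,18),(255,255,255))
for k in range(0,600,80): cv2.putText(i,f"{140+k//4}",(0,k+5),0,.35,(0,0,255)); cv2.putText(i,f"{150+k//4}",(405,k+5),0,.35,(0,0,255))
cv2.imwrite("pics/z1.png",i)
```

```text
(no output)
```

View pics/z1.png

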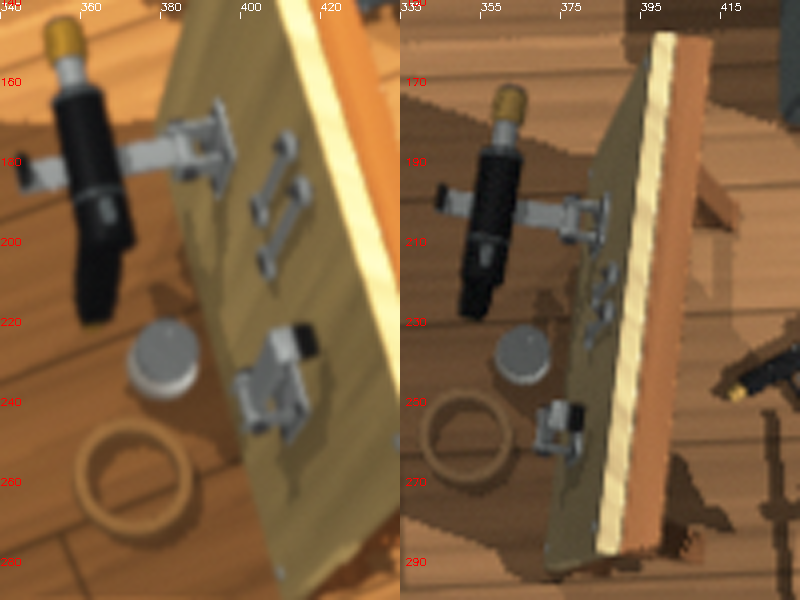

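```bash
cat > fit.py <<'E'
from h import *
from scipy.optimize import least_squares
np.set_printoptions(precision=4,suppress=True)
a=r.snapshot("scene");b=r.snapshot("top")
ZA=lambda x,y:(a,140+y/4,340+x/4); ZB=lambda x,y:(b,150+y/4,335+(x-400)/4)
def P(q,s,off,z):  # s along panel (toward far), off out of front face
    x,y,t=q[:3]; u=np.array([np.cos(t),np.sin(t)]); n=np.array([-u[1],u[0]])
    return np.r_[np.array([x,y])+s*u+off*n, z]
# q: x,y of front face centre, yaw, sg,zg,sf,zf
F=[(ZB(653,35),lambda q:P(q,.21,0,.42)),(ZB(597,552),lambda q:P(q,-.21,0,.42)),
(ZA(283,592),lambda q:P(q,-.21,0,0)),(ZB(548,570),lambda q:P(q,-.21,0,0)),
(ZA(26,172),lambda q:P(q,q[3],.151,q[4]+.015)),(ZB(442,197),lambda q:P(q,q[3],.151,q[4]+.015)),
(ZA(308,340),lambda q:P(q,q[5],.011,q[6]+.125)),(ZB(572,418),lambda q:P(q,q[5],.011,q[6]+.125)),
(ZA(283,345),lambda q:P(q,q[5],.025,q[6]+.125)),(ZB(560,413),lambda q:P(q,q[5],.025,q[6]+.125))]
def res(q): return np.r_[[np.subtract(proj(f[0],g(q)),f[1:]) for f,g in F]].ravel()
q=least_squares(res,[.49,-.28,0,.1,.208,-.1,.208],loss="soft_l1").x
if __name__=="__main__":
    print(q,"spacing",q[3]-q[5]); print(res(q).reshape(-1,2).round(1))
    for n,p in dict(gseat=P(q,q[3],.095,q[4]+.004),ggrip=P(q,q[3],.095,q[4]+.024),fend=P(q,q[5],.03,q[6]+.1),nearc=P(q,-.21,0,0),farc=P(q,.21,0,0)).items(): print(n,p)
    i=np.zeros((600,800,3),np.uint8)
    for s,o,c in((a,0,(340,140)),(b,400,(335,150))):
        j=cv2.resize(s["img"][c[1]:c[1]+150,c[0]:c[0]+100,::-1],None,fx=4,fy=4,interpolation=cv2.INTER_CUBIC)
        W=lambda p:tuple(int(v) for v in ((proj(s,p)[1]-c[0])*4,(proj(s,p)[0]-c[1])*4))
        def poly(ps,col): cv2.polylines(j,[np.array([W(p) for p in ps])],True,col,1)
        poly([P(q,-.21,0,0),P(q,.21,0,0),P(q,.21,0,.42),P(q,-.21,0,.42)],(0,0,255))
        for k in(3,5): poly([P(q,q[k]+i*.024,0,q[k+1]+z) for i,z in((-1,-.0375),(1,-.0375),(1,.0375),(-1,.0375))],(255,255,0))
        for w in(-.011,.011):
            poly([P(q,q[3]+w,o_,q[4]+z) for o_,z in((.03,-.004),(.155,-.004),(.155,.024),(.147,.024),(.147,.004),(.03,.004))],(0,255,0))
            poly([P(q,q[5]+w,.03-z,q[6]+o_) for o_,z in((0,-.004),(.125,-.004),(.125,.024),(.117,.024),(.117,.004),(0,.004))],(0,255,0))
        g=lambda x,z:P(q,q[3]+x,.095,q[4]+.004+z)
        poly([g(-.08,.02),g(.104,.02)],(255,0,255))
        i[:,o:o+400]=j
    cv2.imwrite("pics/fit.png",i)
E
python3 fit.py
```

```text
[ 0.4905 -0.2663 -0.1814  0.0975  0.2022 -0.0922  0.1759] spacing 0.18968551524831323
[[-1.   0.1]
 [-0.2 -0.2]
 [ 3.2  0.2]
 [-0.4 -1.4]
 [-0.2 -0.3]
 [ 0.2 -0.4]
 [ 0.6 -0.4]
 [-0.9  2.2]
 [ 0.3  0.7]
 [-0.2  1. ]]
gseat [ 0.6034 -0.1905  0.2062]
ggrip [ 0.6034 -0.1905  0.2262]
fend [ 0.4051 -0.2202  0.2759]
nearc [ 0.2839 -0.2284  0.    ]
farc [ 0.697  -0.3042  0.    ]
```

View pics/fit.png

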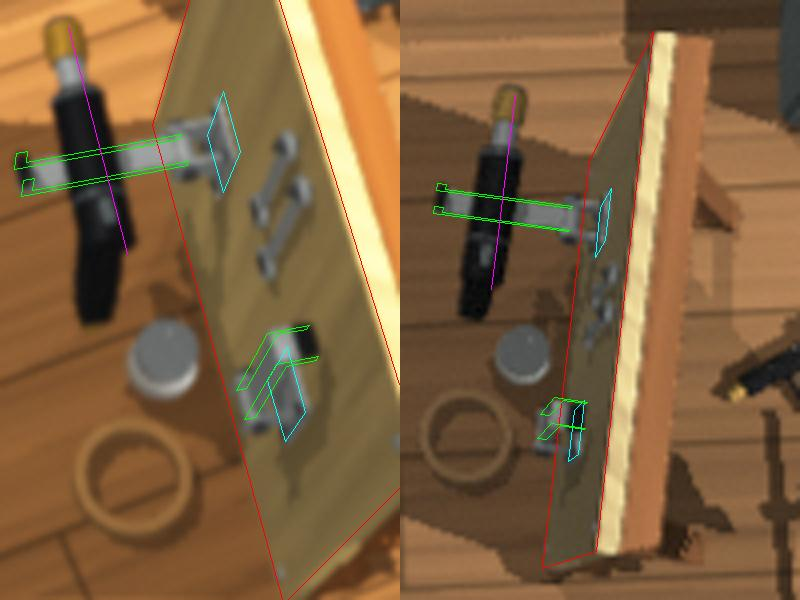

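```bash
python3 - <<'E'
s=open("fit.py").read()
i=s.index("(ZA(308,340)"); j=s.index("def res")
s=s[:i]+"""*[(z,(lambda q,e=e:P(q,q[5],.03+.125*np.sin(q[7])-e*np.cos(q[7]),q[6]+.125*np.cos(q[7])+e*np.sin(q[7])))) for z,e in((ZA(309,341),.019),(ZB(573,416),.019),(ZA(284,345),.004),(ZB(558,412),.004))]]
"""+s[j:]
s=s.replace(".ravel()\n",".ravel()\n_r=res\nres=lambda q:np.r_[_r(q),(q[4]-.208)/.006,(q[6]-.208)/.006,(q[3]-q[5]-.204)/.008,(q[7]-.03)/.02]\n").replace("-.1,.208],","-.1,.208,.03],").replace("print(res(q)","print(_r(q)")
s=s.replace("P(q,q[5]+w,.03-z,q[6]+o_)","P(q,q[5]+w,.03-z*np.cos(q[7])+o_*np.sin(q[7]),q[6]+o_*np.cos(q[7])+z*np.sin(q[7]))")
s=s.replace("    i=np.zeros","""    G=[(ZA(64,20),.104),(ZA(77,92),.044),(ZB(512,88),.104),(ZB(503,152),.044),(ZA(110,245),-.08),(ZB(488,268),-.08)]
    def gp(g,x): return P(q,q[3]+g[0]+x*np.cos(g[2]),g[1]+x*np.sin(g[2]),q[4]+.024+x*np.sin(g[3]))
    k=least_squares(lambda g:np.r_[np.r_[[np.subtract(proj(f[0],gp(g,x)),f[1:]) for f,x in G]].ravel()],[0,.095,0,0],loss="soft_l1"); print("gun s,off,yaw,pitch",k.x,k.fun.round(1))
    i=np.zeros""",1)
open("fit.py","w").write(s)
E
python3 fit.py
```

```text
[ 0.4905 -0.2665 -0.1795  0.0968  0.2063 -0.0992  0.2049  0.057 ] spacing 0.19604092187207584
[[-1.  -0. ]
 [-0.2 -0.1]
 [ 3.1  0.4]
 [-0.4 -1.3]
 [-0.5 -0.1]
 [ 0.2 -0.4]
 [-0.4 -0.1]
 [ 0.4  0.7]
 [-0.2  0.4]
 [ 0.8 -0.1]]
gseat [ 0.6027 -0.1903  0.2103]
ggrip [ 0.6027 -0.1903  0.2303]
fend [ 0.3982 -0.2192  0.3049]
nearc [ 0.2839 -0.229   0.    ]
farc [ 0.6971 -0.304   0.    ]
gun s,off,yaw,pitch [ 0.0074  0.1024 -0.0445 -0.0536] [ 0.3 -0.4 -0.3  0.3 -0.1  0.3 -0.8 -0.  -0.4  0.5  2.8 -1.8]
```

View pics/fit.png

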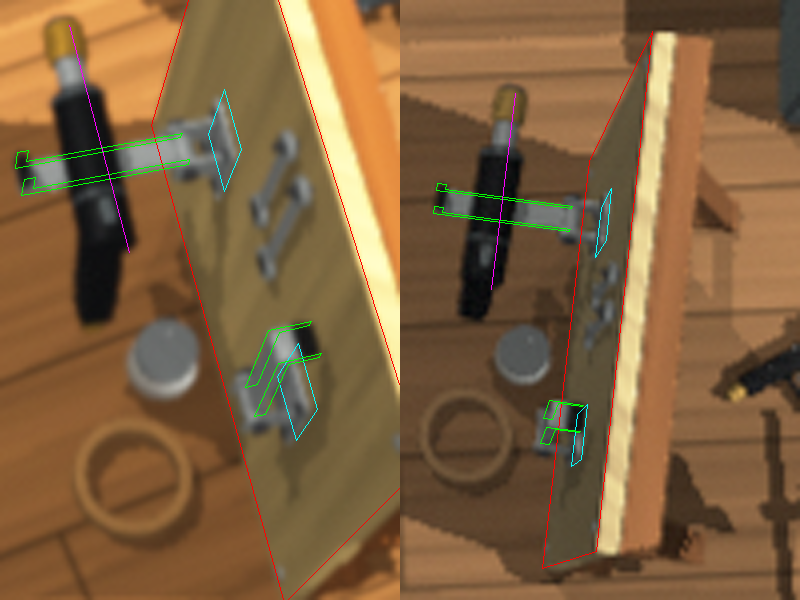

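```bash
cat > go.py <<'E'
# usage: go.py "s,off,z[,jaw]" mm (TCP); prints tool-axis shift (units 40 mm) from current pose; jaw p=along panel n=normal
from h import *
import sys
Q=[.4905,-.2665,-.1795]; u=np.array([np.cos(Q[2]),np.sin(Q[2])]); n=np.array([-u[1],u[0]])
st=r.get_state(); R=Rotation.from_quat(st["eef_rot"]).as_matrix(); p=np.array(st["tool_pos"]); phi=np.arctan2(R[1,0],R[0,0])
d=p[:2]-Q[:2]
print("t %.2f s %.1f off %.1f z %.1f phi %.3f open %.3f q7 %.2f"%(st["clock"],*(1000*np.array([d@u,d@n,p[2]])),phi,st["opening"],st["q"][6]),"F",np.round(st["contact_force"],1),"tilt",np.round(R[:,2],3))
for a in sys.argv[1:]:
    f=a.split(","); s,o,z=[float(v)/1000 for v in f[:3]]
    w=np.r_[Q[:2]+s*u+o*n,z]
    if len(f)>3:
        tp=Q[2]+np.pi/2 if f[3]=="p" else Q[2]
        e=(phi-tp+np.pi)%(2*np.pi)-np.pi; print("   twist units",round(np.degrees(e)/6,2))
    print("  ",a,"shift",np.round(R.T@(w-p)/.04,2)); p=w
E
python3 go.py -100,180,500,p -100,60,500
```

```text
t 2.00 s -217.3 off -366.4 z 238.7 phi 0.345 open 1.002 q7 -0.22 F [-0.1 -0.4  0.6] tilt [ 0. -0. -1.]
   twist units -9.99
   -100,180,500,p shift [  9.38 -10.36  -6.53]
   -100,60,500 shift [-1.5  2.6  0. ]
```

```bash
python3 -m jog '[{"translation":[0,0,-1],"twist":0,"claw":100},{"translation":[0,0,-1],"twist":0,"claw":100},{"translation":[0,0,-1],"twist":0,"claw":100},{"translation":[0,0,-1],"twist":0,"claw":100},{"translation":[0,0,-1],"twist":0,"claw":100},{"translation":[0,0,-1],"twist":0,"claw":100},{"translation":[0,0,-1],"twist":0,"claw":100},{"translation":[0,0,0],"twist":0,"claw":100},{"translation":[0,0,0],"twist":0,"claw":100}]' && python3 go.py -100,180,520,p
```

```text
clock: 2.75
tool_pos: [0.2118, -0.5889, 0.5213]
eef_rot: [0.985, 0.172, 0.001, 0.003]
contact_force: [-0.5, -0.0, -1.1]
opening: 0.997
t 2.75 s -216.7 off -367.0 z 521.3 phi 0.345 open 0.997 q7 -0.15 F [-0.5 -0.  -1.1] tilt [ 0.003 -0.005 -1.   ]
   twist units -9.99
   -100,180,520,p shift [  9.37 -10.38  -0.03]
```

```bash
python3 -m jog '[{"translation":[0.62,-0.69,0],"twist":0,"claw":100},{"translation":[0.62,-0.69,0],"twist":0,"claw":100},{"translation":[0.62,-0.69,0],"twist":0,"claw":100},{"translation":[0.62,-0.69,0],"twist":0,"claw":100},{"translation":[0.62,-0.69,0],"twist":0,"claw":100},{"translation":[0.62,-0.69,0],"twist":0,"claw":100},{"translation":[0.62,-0.69,0],"twist":0,"claw":100},{"translation":[0.62,-0.69,0],"twist":0,"claw":100},{"translation":[0.62,-0.69,0],"twist":0,"claw":100},{"translation":[0.62,-0.69,0],"twist":0,"claw":100},{"translation":[0.62,-0.69,0],"twist":0,"claw":100},{"translation":[0.62,-0.69,0],"twist":0,"claw":100},{"translation":[0.62,-0.69,0],"twist":0,"claw":100},{"translation":[0.62,-0.69,0],"twist":0,"claw":100},{"translation":[0.62,-0.69,0],"twist":0,"claw":100},{"translation":[0,0,0],"twist":0,"claw":100},{"translation":[0,0,0],"twist":0,"claw":100}]' && python3 -m jog '[{"translation":[0,0,0],"twist":-1,"claw":60},{"translation":[0,0,0],"twist":-1,"claw":60},{"translation":[0,0,0],"twist":-1,"claw":60},{"translation":[0,0,0],"twist":-1,"claw":60},{"translation":[0,0,0],"twist":-1,"claw":60},{"translation":[0,0,0],"twist":-1,"claw":60},{"translation":[0,0,0],"twist":-1,"claw":60},{"translation":[0,0,0],"twist":-1,"claw":60},{"translation":[0,0,0],"twist":-1,"claw":60},{"translation":[0,0,0],"twist":-1,"claw":60},{"translation":[0,0,0],"twist":0,"claw":60},{"translation":[0,0,0],"twist":0,"claw":60}]' && python3 go.py -98,100,520,p -98,100,303 -98,47,303
```

```text
clock: 4.17
tool_pos: [0.421, -0.0709, 0.5172]
eef_rot: [0.985, 0.174, -0.002, -0.001]
contact_force: [-0.1, -0.4, -0.9]
opening: 0.994
clock: 5.17
tool_pos: [0.4207, -0.0743, 0.5178]
eef_rot: [0.769, 0.639, -0.001, -0.0]
contact_force: [0.8, 0.5, -0.2]
opening: 0.596
t 5.17 s -103.0 off 176.7 z 517.8 phi 1.387 open 0.596 q7 -0.27 F [ 0.8  0.5 -0.2] tilt [-0.002 -0.    -1.   ]
   twist units -0.05
   -98,100,520,p shift [-1.92  0.13 -0.05]
   -98,100,303 shift [0.   0.01 5.42]
   -98,47,303 shift [-1.32  0.01  0.  ]
```

```bash
python3 -m jog '[{"translation":[-0.96,0.06,0],"twist":0,"claw":60},{"translation":[-0.96,0.06,0],"twist":0,"claw":60},{"translation":[0,0,0.9],"twist":0,"claw":60},{"translation":[0,0,0.9],"twist":0,"claw":60},{"translation":[0,0,0.9],"twist":0,"claw":60},{"translation":[0,0,0.9],"twist":0,"claw":60},{"translation":[0,0,0.9],"twist":0,"claw":60},{"translation":[0,0,0.9],"twist":0,"claw":60},{"translation":[0,0,0],"twist":0,"claw":60},{"translation":[-0.4,0,0],"twist":0,"claw":60},{"translation":[-0.4,0,0],"twist":0,"claw":60},{"translation":[0,0,0],"twist":0,"claw":60}]' && python3 go.py -98,44,303
python3 - <<'E'
from h import *
a=r.snapshot("scene");b=r.snapshot("top")
i=np.hstack([cv2.resize(s["img"][c[1]:c[1]+100,c[0]:c[0]+100,::-1],None,fx=4,fy=4,interpolation=cv2.INTER_CUBIC) for s,c in((a,(350,170)),(b,(325,200)))])
cv2.imwrite("pics/p1.png",i)
E
```

```text
clock: 6.17
tool_pos: [0.4065, -0.1842, 0.3037]
eef_rot: [0.77, 0.639, -0.001, 0.001]
contact_force: [0.3, -0.2, 0.5]
opening: 0.596
t 6.17 s -97.3 off 66.0 z 303.7 phi 1.385 open 0.596 q7 -0.19 F [ 0.3 -0.2  0.5] tilt [ 0.    -0.002 -1.   ]
   -98,44,303 shift [-0.55 -0.01  0.02]
```

View pics/p1.png

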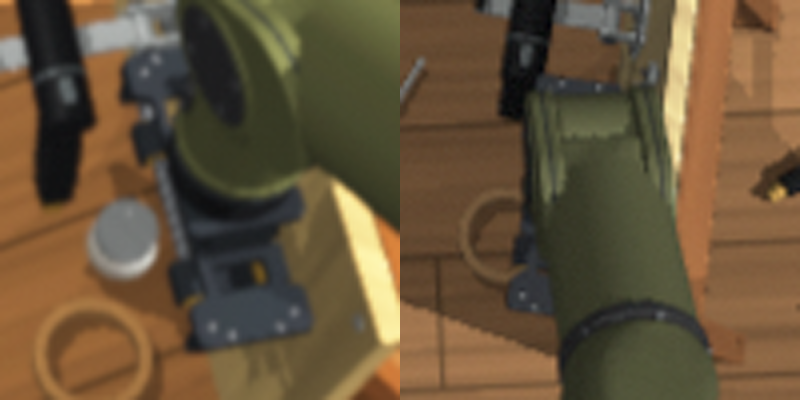

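```bash
python3 -m jog '[{"translation":[-0.2,0,0],"twist":0,"claw":60},{"translation":[-0.2,0,0],"twist":0,"claw":60},{"translation":[-0.13,0,0],"twist":0,"claw":60},{"translation":[0,0,0],"twist":0,"claw":60},{"translation":[0,0,0],"twist":0,"claw":60}]' && python3 go.py -98,44,303
```

```text
clock: 6.68
tool_pos: [0.403, -0.2018, 0.3027]
eef_rot: [0.768, 0.641, 0.0, -0.0]
contact_force: [0.9, 0.2, 0.9]
opening: 0.601
t 6.68 s -97.7 off 48.0 z 302.7 phi 1.391 open 0.601 q7 -0.15 F [0.9 0.2 0.9] tilt [ 0.  0. -1.]
   -98,44,303 shift [-0.1  -0.01 -0.01]
```

```bash
python3 -m jog '[{"translation":[-0.08,0,0],"twist":0,"claw":60},{"translation":[0,0,0],"twist":0,"claw":5},{"translation":[0,0,0],"twist":0,"claw":5},{"translation":[0,0,0],"twist":0,"claw":5},{"translation":[0,0,0],"twist":0,"claw":5},{"translation":[0,0,0],"twist":0,"claw":5},{"translation":[0,0,0],"twist":0,"claw":5},{"translation":[0,0,0],"twist":0,"claw":5}]' 40 && python3 go.py
```

```text
clock: 7.35
tool_pos: [0.4018, -0.2045, 0.3027]
eef_rot: [0.767, 0.641, -0.0, -0.001]
contact_force: [-2.2, 1.5, 2.8]
opening: 0.234
t 7.35 s -98.3 off 45.2 z 302.7 phi 1.392 open 0.234 q7 -0.14 F [-2.2  1.5  2.8] tilt [-0.001  0.    -1.   ]
```

```bash
python3 -m jog '[{"translation":[0.25,0,0.05],"twist":0,"claw":5},{"translation":[0.25,0,0.06],"twist":0,"claw":5},{"translation":[0.2,0,0.08],"twist":0,"claw":5},{"translation":[0.2,0,0.08],"twist":0,"claw":5},{"translation":[0.19,0,0.11],"twist":0,"claw":5},{"translation":[0.19,0,0.11],"twist":0,"claw":5},{"translation":[0,0,0],"twist":0,"claw":5},{"translation":[0,0,0],"twist":0,"claw":5}]' && python3 go.py
```

```text
clock: 8.02
tool_pos: [0.4119, -0.1508, 0.2841]
eef_rot: [0.766, 0.643, 0.001, -0.001]
contact_force: [-5.3, 9.3, 13.5]
opening: 0.215
t 8.02 s -98.0 off 99.8 z 284.1 phi 1.396 open 0.215 q7 -0.28 F [-5.3  9.3 13.5] tilt [ 0.001  0.003 -1.   ]
```

```bash
python3 -m jog '[{"translation":[0,0,0],"twist":0,"claw":50},{"translation":[0,0,0],"twist":0,"claw":50},{"translation":[0,0,0],"twist":0,"claw":50},{"translation":[0,0,0],"twist":0,"claw":50},{"translation":[-0.2,0,0.25],"twist":0,"claw":50},{"translation":[0,0,0],"twist":0,"claw":50},{"translation":[0,0,0],"twist":0,"claw":50},{"translation":[0,0,0],"twist":0,"claw":5},{"translation":[0,0,0],"twist":0,"claw":5},{"translation":[0,0,0],"twist":0,"claw":5},{"translation":[0,0,0],"twist":0,"claw":5},{"translation":[0,0,0],"twist":0,"claw":5},{"translation":[0,0,0],"twist":0,"claw":5}]' && python3 go.py
```

```text
clock: 9.1
tool_pos: [0.4097, -0.1619, 0.2733]
eef_rot: [0.767, 0.641, -0.0, -0.0]
contact_force: [-1.6, 1.9, 3.2]
opening: 0.238
t 9.10 s -98.1 off 88.5 z 273.3 phi 1.392 open 0.238 q7 -0.28 F [-1.6  1.9  3.2] tilt [-0.001  0.    -1.   ]
```

```bash
python3 -m jog '[{"translation":[0.17,0,0.12],"twist":0,"claw":5},{"translation":[0.16,0,0.14],"twist":0,"claw":5},{"translation":[0.18,0,0.19],"twist":0,"claw":5},{"translation":[0.165,0,0.2],"twist":0,"claw":5},{"translation":[0.14,0,0.22],"twist":0,"claw":5},{"translation":[0.12,0,0.235],"twist":0,"claw":5},{"translation":[0.09,0,0.25],"twist":0,"claw":5},{"translation":[0.075,0,0.25],"twist":0,"claw":5},{"translation":[0.04,0,0.2],"twist":0,"claw":5},{"translation":[0.02,0,0.2],"twist":0,"claw":5},{"translation":[0,0,0],"twist":0,"claw":5},{"translation":[0,0,0],"twist":0,"claw":5}]' && python3 go.py
```

```text
clock: 10.1
tool_pos: [0.4213, -0.1018, 0.1935]
eef_rot: [0.762, 0.648, 0.008, -0.005]
contact_force: [-3.0, 38.8, 9.8]
opening: 0.23
t 10.10 s -97.5 off 149.7 z 193.5 phi 1.409 open 0.230 q7 -0.52 F [-3.  38.8  9.8] tilt [ 0.007  0.018 -1.   ]
```

```bash
python3 - <<'E'
from h import *
a=r.snapshot("scene");b=r.snapshot("top")
i=np.hstack([cv2.resize(s["img"][c[1]:c[1]+150,c[0]:c[0]+100,::-1],None,fx=4,fy=4,interpolation=cv2.INTER_CUBIC) for s,c in((a,(350,170)),(b,(325,190)))])
cv2.imwrite("pics/p2.png",i)
E
python3 go.py
```

```text
t 10.20 s -97.4 off 149.6 z 193.8 phi 1.409 open 0.232 q7 -0.52 F [-3.3 39.4 10.4] tilt [ 0.007  0.017 -1.   ]
```

View pics/p2.png

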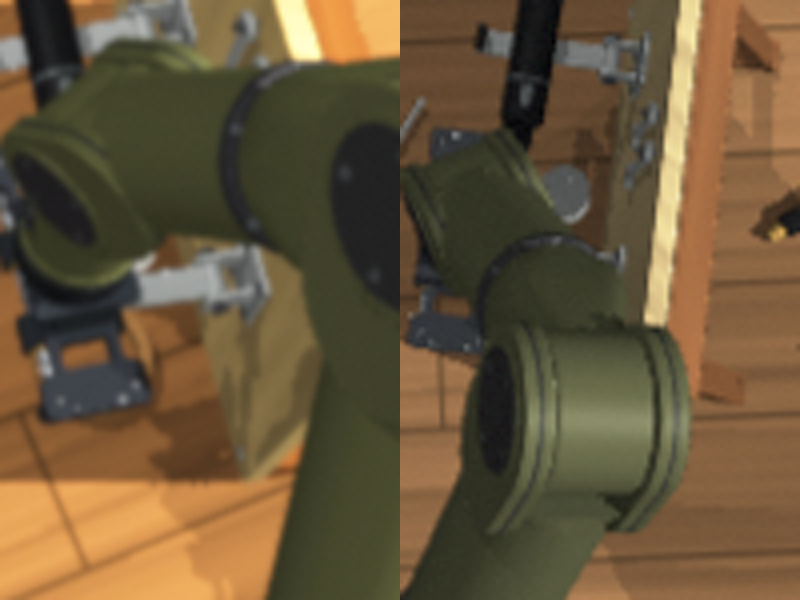

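```bash
python3 -m jog '[{"translation":[0.18,0,0],"twist":0,"claw":5},{"translation":[0.18,0,0],"twist":0,"claw":5},{"translation":[0,0,0],"twist":0,"claw":5}]' && python3 go.py;  python3 -m jog '[{"translation":[0,0,0],"twist":0,"claw":60},{"translation":[0,0,0],"twist":0,"claw":60},{"translation":[0,0,0],"twist":0,"claw":60},{"translation":[0,0,0],"twist":0,"claw":60},{"translation":[0,0,0],"twist":0,"claw":60}]' && python3 go.py
```

```text
clock: 10.45
tool_pos: [0.421, -0.1016, 0.1929]
eef_rot: [0.767, 0.642, -0.0, 0.0]
contact_force: [-1.4, 4.2, 1.4]
opening: 0.23
t 10.45 s -97.8 off 149.9 z 192.9 phi 1.394 open 0.230 q7 -0.55 F [-1.4  4.2  1.4] tilt [-0. -0. -1.]
clock: 10.87
tool_pos: [0.4211, -0.1029, 0.1929]
eef_rot: [0.768, 0.641, 0.0, 0.0]
contact_force: [0.5, -0.8, -0.8]
opening: 0.576
t 10.87 s -97.5 off 148.6 z 192.9 phi 1.391 open 0.576 q7 -0.55 F [ 0.5 -0.8 -0.8] tilt [ 0. -0. -1.]
```

```bash
python3 -m jog '[{"translation":[0,0,-0.8],"twist":0,"claw":0},{"translation":[0,0,-0.8],"twist":0,"claw":0},{"translation":[-0.8,0,0],"twist":0,"claw":0},{"translation":[0,0,0],"twist":0,"claw":0},{"translation":[0,0,0],"twist":0,"claw":0},{"translation":[0,0,0.5],"twist":0,"claw":0},{"translation":[0,0,0.2],"twist":0,"claw":0},{"translation":[0,0,0],"twist":0,"claw":0}]' && python3 go.py; python3 -m jog '[{"translation":[0,0,0.15],"twist":0,"claw":0},{"translation":[0,0,0.1],"twist":0,"claw":0},{"translation":[0,0,0],"twist":0,"claw":0}]' && python3 go.py
```

```text
clock: 11.53
tool_pos: [0.4138, -0.1331, 0.2272]
eef_rot: [0.767, 0.642, -0.001, -0.002]
contact_force: [0.3, 0.0, 0.1]
opening: 0.02
t 11.53 s -99.3 off 117.5 z 227.2 phi 1.393 open 0.020 q7 -0.42 F [0.3 0.  0.1] tilt [-0.005  0.001 -1.   ]
clock: 11.78
tool_pos: [0.4151, -0.1335, 0.2184]
eef_rot: [0.767, 0.641, -0.0, -0.0]
contact_force: [0.6, -0.5, -0.8]
opening: 0.006
t 11.78 s -97.9 off 117.4 z 218.4 phi 1.393 open 0.006 q7 -0.43 F [ 0.6 -0.5 -0.8] tilt [-0.001  0.    -1.   ]
```

```bash
python3 -m jog '[{"translation":[0,0,0.1],"twist":0,"claw":0},{"translation":[0,0,0.1],"twist":0,"claw":0},{"translation":[0,0,0],"twist":0,"claw":0}]' && python3 go.py; python3 -m jog '[{"translation":[0,0,0.1],"twist":0,"claw":0},{"translation":[0,0,0],"twist":0,"claw":0},{"translation":[0,0,0],"twist":0,"claw":0}]' && python3 go.py
```

```text
clock: 12.03
tool_pos: [0.4151, -0.1339, 0.2105]
eef_rot: [0.767, 0.641, -0.0, -0.0]
contact_force: [0.7, 1.0, 0.3]
opening: 0.008
t 12.03 s -97.8 off 117.1 z 210.5 phi 1.392 open 0.008 q7 -0.45 F [0.7 1.  0.3] tilt [-0.  0. -1.]
clock: 12.28
tool_pos: [0.4155, -0.134, 0.2077]
eef_rot: [0.767, 0.641, 0.0, 0.001]
contact_force: [-2.2, -0.1, 11.9]
opening: -0.0
t 12.28 s -97.4 off 117.0 z 207.7 phi 1.392 open -0.000 q7 -0.46 F [-2.2 -0.1 11.9] tilt [ 0.001 -0.001 -1.   ]
```

```bash
python3 -m jog '[{"translation":[0,0,-0.9],"twist":0,"claw":0},{"translation":[0,0,-0.9],"twist":0,"claw":0},{"translation":[0,0,-0.9],"twist":0,"claw":100},{"translation":[0.5,0,-0.6],"twist":0,"claw":100},{"translation":[0.9,0,0],"twist":0,"claw":100},{"translation":[0.2,0,0],"twist":0,"claw":100},{"translation":[0,0,0],"twist":0,"claw":100}]' && python3 go.py 127,112,340,n; python3 -m jog '[{"translation":[0,0,0],"twist":1,"claw":100},{"translation":[0,0,0],"twist":1,"claw":100},{"translation":[0,0,0],"twist":1,"claw":100},{"translation":[0,0,0],"twist":1,"claw":100},{"translation":[0,0,0],"twist":1,"claw":100},{"translation":[0,0,0],"twist":1,"claw":100},{"translation":[0,0,0],"twist":1,"claw":100},{"translation":[0,0,0],"twist":1,"claw":100},{"translation":[0,0,0],"twist":1,"claw":100},{"translation":[0,0,0],"twist":1,"claw":100},{"translation":[0,0,0],"twist":1,"claw":100},{"translation":[0,0,0],"twist":1,"claw":100},{"translation":[0,0,0],"twist":1,"claw":100},{"translation":[0,0,0],"twist":1,"claw":100},{"translation":[0,0,0],"twist":1,"claw":100},{"translation":[0,0,0],"twist":0,"claw":100},{"translation":[0,0,0],"twist":0,"claw":100}]' && python3 go.py 127,160,340,n
```

```text
clock: 12.87
tool_pos: [0.4271, -0.0684, 0.3394]
eef_rot: [0.766, 0.643, 0.001, 0.0]
contact_force: [-0.4, -0.3, 0.8]
opening: 0.358
t 12.87 s -97.8 off 183.6 z 339.4 phi 1.397 open 0.358 q7 -0.41 F [-0.4 -0.3  0.8] tilt [ 0.002  0.001 -1.   ]
   twist units 15.06
   127,112,340,n shift [-1.83  5.61 -0.01]
clock: 14.28
tool_pos: [0.4261, -0.0719, 0.3383]
eef_rot: [0.996, -0.088, -0.001, 0.0]
contact_force: [-0.7, -0.1, 0.3]
opening: 0.997
t 14.28 s -98.1 off 180.0 z 338.3 phi -0.177 open 0.997 q7 -1.79 F [-0.7 -0.1  0.3] tilt [-0.002 -0.001 -1.   ]
   twist units 0.02
   127,160,340,n shift [ 5.63  0.51 -0.05]
```

```bash
python3 -m jog '[{"translation":[0.94,0.08,0],"twist":0,"claw":100},{"translation":[0.94,0.08,0],"twist":0,"claw":100},{"translation":[0.94,0.08,0],"twist":0,"claw":100},{"translation":[0.94,0.09,0],"twist":0,"claw":100},{"translation":[0.94,0.09,0],"twist":0,"claw":100},{"translation":[0.93,0.09,0],"twist":0,"claw":100},{"translation":[0,0.6,0],"twist":0,"claw":100},{"translation":[0,0.6,0],"twist":0,"claw":100},{"translation":[0,0,0],"twist":0,"claw":100},{"translation":[0,0,0],"twist":0,"claw":100}]' && python3 go.py 127,112,340,n 127,112,214
python3 - <<'E'
from h import *
a=r.snapshot("scene");b=r.snapshot("top")
i=np.hstack([cv2.resize(s["img"][c[1]:c[1]+150,c[0]:c[0]+100,::-1],None,fx=4,fy=4,interpolation=cv2.INTER_CUBIC) for s,c in((a,(330,140)),(b,(325,150)))])
cv2.imwrite("pics/p3.png",i)
E
```

```text
clock: 15.12
tool_pos: [0.6352, -0.1811, 0.3379]
eef_rot: [0.996, -0.09, -0.001, 0.001]
contact_force: [0.2, 0.8, -0.3]
opening: 1.0
t 15.12 s 127.1 off 109.9 z 337.9 phi -0.181 open 1.000 q7 -1.64 F [ 0.2  0.8 -0.3] tilt [-0.002 -0.001 -1.   ]
   twist units -0.01
   127,112,340,n shift [-0.   -0.05 -0.05]
   127,112,214 shift [ 0.01 -0.    3.15]
```

View pics/p3.png

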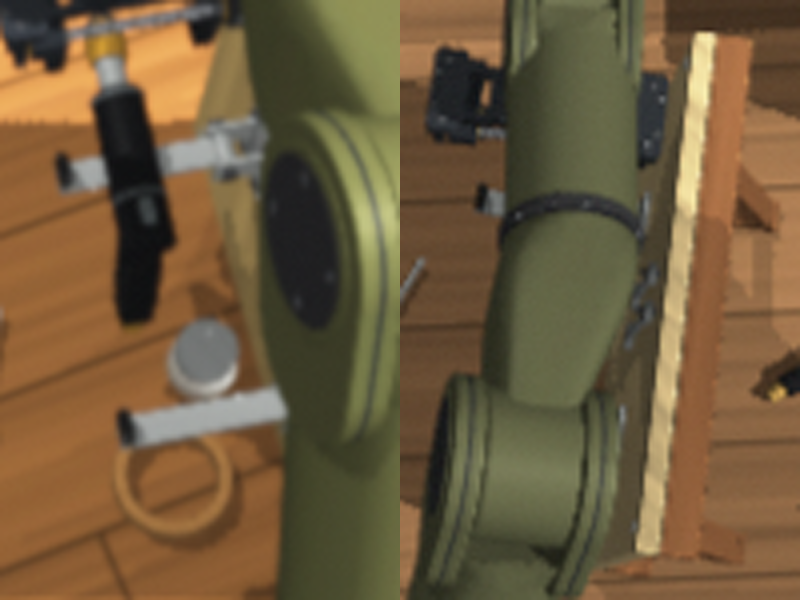

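```bash
python3 - <<'E'
from h import *
Q=[.4905,-.2665,-.1795]; u=np.array([np.cos(Q[2]),np.sin(Q[2])]); n=np.array([-u[1],u[0]])
a=r.snapshot("scene")
for nm,row,col,zs in(("free",247,361.25,(.219,)),("gun",183,346.3,(.217,.221))):
    o,d=ray(a,row,col)
    for z in zs:
        p=o+d*(z-o[2])/d[2]; e=p[:2]-Q[:2]; print(nm,z,"s,off",e@u,e@n)
E
python3 -m jog '[{"translation":[0,-0.05,0.8],"twist":0,"claw":100},{"translation":[0,0,0.8],"twist":0,"claw":100},{"translation":[0,0,0.7],"twist":0,"claw":100},{"translation":[0,0,0.4],"twist":0,"claw":100},{"translation":[0,0,0],"twist":0,"claw":100},{"translation":[0,0,0],"twist":0,"claw":100}]' && python3 go.py 127,112,214
```

```text
free 0.219 s,off -0.0983766265659954 0.1533833733420024
gun 0.217 s,off 0.09718267737558872 0.15091275800479384
gun 0.221 s,off 0.09549731320101712 0.1515433259036329
clock: 15.77
tool_pos: [0.6364, -0.1751, 0.2308]
eef_rot: [0.996, -0.088, -0.001, -0.0]
contact_force: [-0.4, 0.4, 0.8]
opening: 0.998
t 15.77 s 127.2 off 116.0 z 230.8 phi -0.177 open 0.998 q7 -1.67 F [-0.4  0.4  0.8] tilt [-0.001  0.001 -1.   ]
   127,112,214 shift [-0.01  0.1   0.42]
```

```bash
python3 -m jog '[{"translation":[0,0.08,0.2],"twist":0,"claw":100},{"translation":[0,0,0.2],"twist":0,"claw":100},{"translation":[0,0,0],"twist":0,"claw":100}]' && python3 go.py && python3 -m jog '[{"translation":[0,0,0],"twist":0,"claw":30},{"translation":[0,0,0],"twist":0,"claw":30},{"translation":[0,0,0],"twist":0,"claw":30},{"translation":[0,0,0],"twist":0,"claw":30},{"translation":[0,0,0],"twist":0,"claw":30},{"translation":[0,0,0],"twist":0,"claw":30},{"translation":[0,0,0],"twist":0,"claw":30},{"translation":[0,0,0],"twist":0,"claw":30},{"translation":[0,0,0],"twist":0,"claw":30}]' 60 && python3 go.py
```

```text
clock: 16.02
tool_pos: [0.6354, -0.1797, 0.2143]
eef_rot: [0.996, -0.089, -0.0, 0.0]
contact_force: [0.5, 0.7, 0.0]
opening: 0.998
t 16.02 s 127.1 off 111.2 z 214.3 phi -0.179 open 0.998 q7 -1.67 F [0.5 0.7 0. ] tilt [-0.001 -0.    -1.   ]
clock: 16.77
tool_pos: [0.6365, -0.1809, 0.2156]
eef_rot: [0.996, -0.09, 0.001, 0.001]
contact_force: [1.8, -3.3, 2.9]
opening: 0.449
t 16.77 s 128.3 off 110.3 z 215.6 phi -0.180 open 0.449 q7 -1.67 F [ 1.8 -3.3  2.9] tilt [ 0.002 -0.002 -1.   ]
```

```bash
python3 -m jog '[{"translation":[0,0,-0.2],"twist":0,"claw":30},{"translation":[0,0,-0.2],"twist":0,"claw":30},{"translation":[0,0,-0.2],"twist":0,"claw":30},{"translation":[0,0,-0.2],"twist":0,"claw":30},{"translation":[0,0,0],"twist":0,"claw":30},{"translation":[0,0,0],"twist":0,"claw":30}]' && python3 go.py;  python3 - <<'E'
from h import *
a=r.snapshot("scene");b=r.snapshot("top")
i=np.hstack([cv2.resize(s["img"][c[1]:c[1]+100,c[0]:c[0]+100,::-1],None,fx=4,fy=4,interpolation=cv2.INTER_CUBIC) for s,c in((a,(330,140)),(b,(325,150)))])
cv2.imwrite("pics/p4.png",i)
E
```

```text
clock: 17.27
tool_pos: [0.6362, -0.1792, 0.2475]
eef_rot: [0.996, -0.089, 0.001, -0.0]
contact_force: [0.6, 0.4, -5.1]
opening: 0.451
t 17.27 s 127.7 off 111.9 z 247.5 phi -0.178 open 0.451 q7 -1.66 F [ 0.6  0.4 -5.1] tilt [ 0.001  0.    -1.   ]
```

View pics/p4.png

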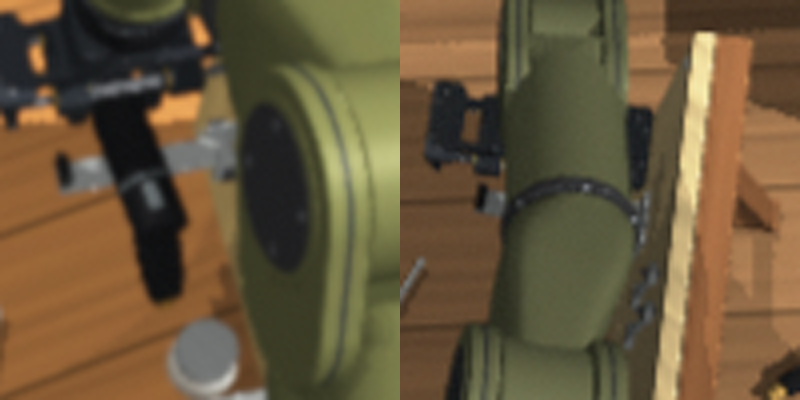

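```bash
python3 -m jog '[{"translation":[0,-0.25,0],"twist":0,"claw":30},{"translation":[0,-0.3,0],"twist":0,"claw":30},{"translation":[0,-0.3,0],"twist":0,"claw":30},{"translation":[0,-0.3,0],"twist":0,"claw":30},{"translation":[0,-0.3,0],"twist":0,"claw":30},{"translation":[0,-0.3,0],"twist":0,"claw":30},{"translation":[0,-0.3,0],"twist":0,"claw":30},{"translation":[0,0,0],"twist":0,"claw":30},{"translation":[0,0,0],"twist":0,"claw":30}]' && python3 go.py -78,195,245
```

```text
clock: 18.12
tool_pos: [0.6507, -0.0975, 0.2469]
eef_rot: [0.996, -0.088, 0.0, -0.0]
contact_force: [-1.2, 0.0, -4.7]
opening: 0.447
t 18.12 s 127.5 off 194.9 z 246.9 phi -0.177 open 0.447 q7 -1.79 F [-1.2  0.  -4.7] tilt [ 0.  0. -1.]
   -78,195,245 shift [-5.14 -0.02  0.05]
```

```bash
python3 -m jog '[{"translation":[-0.3,0,0],"twist":0,"claw":30},{"translation":[-0.5,0,0],"twist":0,"claw":30},{"translation":[-0.6,0,0],"twist":0,"claw":30},{"translation":[-0.6,0,0],"twist":0,"claw":30},{"translation":[-0.6,0,0],"twist":0,"claw":30},{"translation":[-0.6,0,0],"twist":0,"claw":30},{"translation":[-0.6,0,0],"twist":0,"claw":30},{"translation":[-0.6,0,0],"twist":0,"claw":30},{"translation":[-0.44,0,0],"twist":0,"claw":30},{"translation":[-0.3,0,0],"twist":0,"claw":30},{"translation":[0,0,0],"twist":0,"claw":30},{"translation":[0,0,0],"twist":0,"claw":30}]' && python3 go.py -78,195,245 -78,115,245;  python3 - <<'E'
from h import *
a=r.snapshot("scene");b=r.snapshot("top")
i=np.hstack([cv2.resize(s["img"][c[1]:c[1]+130,c[0]:c[0]+100,::-1],None,fx=4,fy=4,interpolation=cv2.INTER_CUBIC) for s,c in((a,(330,170)),(b,(310,180)))])
cv2.imwrite("pics/p5.png",i)
E
```

```text
clock: 19.12
tool_pos: [0.4486, -0.0633, 0.2475]
eef_rot: [0.996, -0.09, 0.001, 0.0]
contact_force: [0.9, -0.4, -3.5]
opening: 0.448
t 19.12 s -77.5 off 192.5 z 247.5 phi -0.180 open 0.448 q7 -1.87 F [ 0.9 -0.4 -3.5] tilt [ 0.002 -0.001 -1.   ]
   -78,195,245 shift [-0.01 -0.06  0.06]
   -78,115,245 shift [0. 2. 0.]
```

View pics/p5.png

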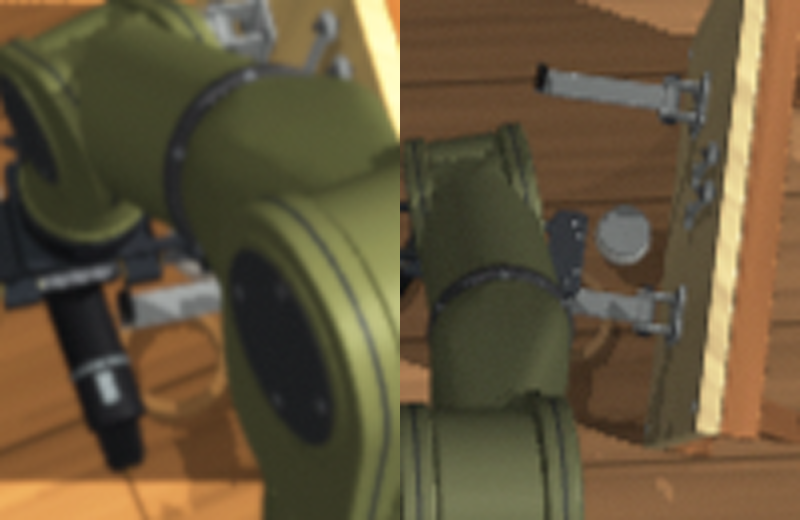

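Run:
```python
from h import *
Q=[.4905,-.2665,-.1795]; u=np.array([np.cos(Q[2]),np.sin(Q[2])]); n=np.array([-u[1],u[0]])
a=r.snapshot("scene")
for nm,row,col,z in(("p3ring",187.5,367,.248),("p4ring",185.75,366.25,.28),("p5ring",261.25,353,.28),("p4tail",214,371,.26),("p5tail",286,361,.26),("lip free p5",247,362,.219)):
    o,d=ray(a,row,col)
    p=o+d*(z-o[2])/d[2]; e=p[:2]-Q[:2]; print(nm,z,"s,off",(1000*np.array([e@u,e@n])).round())
i=cv2.resize(a["img"][195:295,325:405,::-1],None,fx=6,fy=6,interpolation=cv2.INTER_CUBIC)
cv2.imwrite("pics/p6.png",i)
```

```text
p3ring 0.248 s,off [ 59. 102.]
p4ring 0.28 s,off [ 52. 109.]
p5ring 0.28 s,off [-147.  192.]
p4tail 0.26 s,off [-24. 112.]
p5tail 0.26 s,off [-210.  184.]
lip free p5 0.219 s,off [-99. 151.]
```

```bash
python3 -m jog '[{"translation":[0,0.15,0],"twist":0,"claw":30},{"translation":[0,0.25,0],"twist":0,"claw":30},{"translation":[0,0.25,0],"twist":0,"claw":30},{"translation":[0,0.2,0],"twist":0,"claw":30},{"translation":[0,0,0],"twist":0,"claw":30}]' && python3 go.py; python3 -m jog '[{"translation":[0,0.25,0],"twist":0,"claw":30},{"translation":[0,0.25,0],"twist":0,"claw":30},{"translation":[0,0.25,0],"twist":0,"claw":30},{"translation":[0,0.25,0],"twist":0,"claw":30},{"translation":[0,0,0],"twist":0,"claw":30},{"translation":[0,0,0],"twist":0,"claw":30}]' && python3 go.py -78,115,215
```

```text
clock: 19.68
tool_pos: [0.4413, -0.0987, 0.2468]
eef_rot: [0.996, -0.092, -0.0, 0.001]
contact_force: [0.5, -0.5, -5.4]
opening: 0.45
t 19.68 s -78.4 off 156.3 z 246.8 phi -0.183 open 0.450 q7 -1.79 F [ 0.5 -0.5 -5.4] tilt [-0.001 -0.002 -1.   ]
clock: 20.18
tool_pos: [0.4348, -0.1358, 0.2469]
eef_rot: [0.996, -0.09, -0.0, 0.0]
contact_force: [0.6, 1.1, -4.8]
opening: 0.451
t 20.18 s -78.2 off 118.6 z 246.9 phi -0.181 open 0.451 q7 -1.71 F [ 0.6  1.1 -4.8] tilt [-0. -0. -1.]
   -78,115,215 shift [0.   0.09 0.8 ]
```

```bash
python3 -m jog '[{"translation":[0,0.08,0.15],"twist":0,"claw":30},{"translation":[0,0,0.2],"twist":0,"claw":30},{"translation":[0,0,0.2],"twist":0,"claw":30},{"translation":[0,0,0.15],"twist":0,"claw":30},{"translation":[0,0,0],"twist":0,"claw":30},{"translation":[0,0,0],"twist":0,"claw":30}]' && python3 go.py; python3 -m jog '[{"translation":[0,0,0.1],"twist":0,"claw":30},{"translation":[0,0,0],"twist":0,"claw":30},{"translation":[0,0,0],"twist":0,"claw":30}]' && python3 go.py
```

```text
clock: 20.68
tool_pos: [0.4359, -0.1379, 0.2186]
eef_rot: [0.996, -0.089, 0.001, -0.0]
contact_force: [4.6, -0.9, -6.1]
opening: 0.447
t 20.68 s -76.7 off 116.8 z 218.6 phi -0.178 open 0.447 q7 -1.72 F [ 4.6 -0.9 -6.1] tilt [ 0.002  0.    -1.   ]
clock: 20.93
tool_pos: [0.436, -0.138, 0.2156]
eef_rot: [0.996, -0.089, 0.002, -0.0]
contact_force: [5.1, 0.7, -1.4]
opening: 0.448
t 20.93 s -76.6 off 116.7 z 215.6 phi -0.178 open 0.448 q7 -1.72 F [ 5.1  0.7 -1.4] tilt [ 0.003 -0.    -1.   ]
```

```bash
python3 -m jog '[{"translation":[0,0,0.1],"twist":0,"claw":30},{"translation":[0,0,0],"twist":0,"claw":30},{"translation":[0,0,0],"twist":0,"claw":30}]' && python3 go.py
python3 - <<'E'
from h import *
a=r.snapshot("scene");b=r.snapshot("top")
i=np.hstack([cv2.resize(s["img"][c[1]:c[1]+130,c[0]:c[0]+100,::-1],None,fx=4,fy=4,interpolation=cv2.INTER_CUBIC) for s,c in((a,(330,170)),(b,(310,180)))])
cv2.imwrite("pics/p7.png",i)
E
```

```text
clock: 21.18
tool_pos: [0.4366, -0.1391, 0.2132]
eef_rot: [0.996, -0.089, 0.003, 0.001]
contact_force: [1.5, -0.6, 17.5]
opening: 0.44
t 21.18 s -75.8 off 115.7 z 213.2 phi -0.179 open 0.440 q7 -1.73 F [ 1.5 -0.6 17.5] tilt [ 0.006 -0.002 -1.   ]
```

View pics/p7.png

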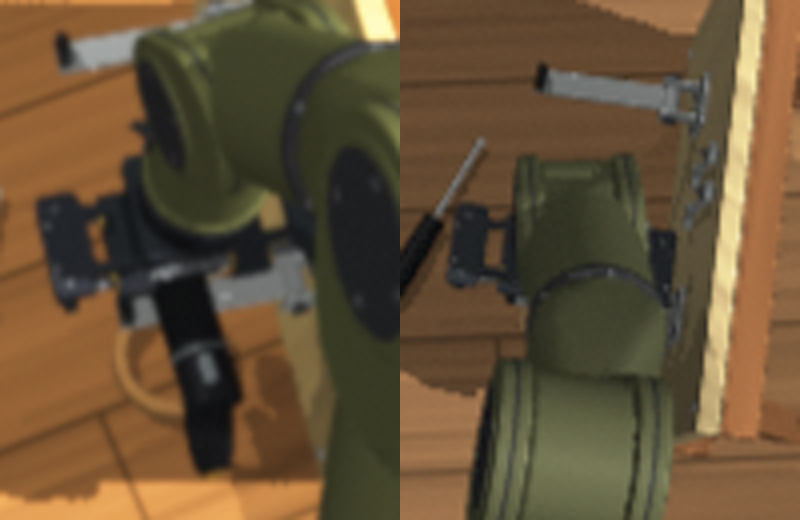

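```bash
python3 -m jog '[{"translation":[0,0,-0.06],"twist":0,"claw":30},{"translation":[0,0,0],"twist":0,"claw":60},{"translation":[0,0,0],"twist":0,"claw":60},{"translation":[0,0,0],"twist":0,"claw":65},{"translation":[0,0,0],"twist":0,"claw":70},{"translation":[0,0,0],"twist":0,"claw":75},{"translation":[0,0,0],"twist":0,"claw":75},{"translation":[0,0,0],"twist":0,"claw":75},{"translation":[0,0,0],"twist":0,"claw":75},{"translation":[0,0,0],"twist":0,"claw":75}]' && python3 go.py; python3 -m jog '[{"translation":[0,0,-0.4],"twist":0,"claw":80},{"translation":[0,0,-0.4],"twist":0,"claw":80},{"translation":[0,0,-0.8],"twist":0,"claw":80},{"translation":[0,0,-0.8],"twist":0,"claw":80},{"translation":[0,0,-0.8],"twist":0,"claw":80},{"translation":[0,0,0],"twist":0,"claw":80}]' && python3 go.py
```

```text
clock: 22.12
tool_pos: [0.4353, -0.1407, 0.2138]
eef_rot: [0.996, -0.091, 0.001, 0.001]
contact_force: [5.4, -6.0, -0.1]
opening: 0.753
t 22.12 s -76.7 off 113.9 z 213.8 phi -0.182 open 0.753 q7 -1.73 F [ 5.4 -6.  -0.1] tilt [ 0.003 -0.003 -1.   ]
clock: 22.62
tool_pos: [0.4353, -0.1387, 0.3458]
eef_rot: [0.996, -0.09, 0.003, 0.001]
contact_force: [1.5, -0.1, 0.0]
opening: 0.803
t 22.62 s -77.2 off 115.9 z 345.8 phi -0.179 open 0.803 q7 -1.65 F [ 1.5 -0.1  0. ] tilt [ 0.006 -0.002 -1.   ]
```

```bash
python3 -m jog '[{"translation":[0,-0.85,0],"twist":0,"claw":80},{"translation":[0,-0.85,0],"twist":0,"claw":80},{"translation":[0.88,0,0],"twist":0,"claw":60},{"translation":[0.88,0,0],"twist":0,"claw":60},{"translation":[0.88,0,0],"twist":0,"claw":60},{"translation":[0.88,0,0],"twist":0,"claw":60},{"translation":[0.85,0,0],"twist":0,"claw":60},{"translation":[0,0,0],"twist":0,"claw":60}]'; python3 -m jog '[{"translation":[0,0,0],"twist":-1,"claw":60},{"translation":[0,0,0],"twist":-1,"claw":60},{"translation":[0,0,0],"twist":-1,"claw":60},{"translation":[0,0,0],"twist":-1,"claw":60},{"translation":[0,0,0],"twist":-1,"claw":60},{"translation":[0,0,0],"twist":-1,"claw":60},{"translation":[0,0,0],"twist":-1,"claw":60},{"translation":[0,0,0],"twist":-1,"claw":60},{"translation":[0,0,0],"twist":-1,"claw":60},{"translation":[0,0,0],"twist":-1,"claw":60},{"translation":[0,0,0],"twist":-1,"claw":60},{"translation":[0,0,0],"twist":-1,"claw":60},{"translation":[0,0,0],"twist":-1,"claw":60},{"translation":[0,0,0],"twist":-1,"claw":60},{"translation":[0,0,0],"twist":-1,"claw":60},{"translation":[0,0,0],"twist":0,"claw":60}]' && python3 go.py 96,138,345,p 96,138,200; python3 m.py gun gun_grip free_hook_seat gun_hook_end
```

```text
clock: 23.28
tool_pos: [0.6214, -0.1035, 0.3383]
eef_rot: [0.996, -0.09, -0.001, 0.0]
contact_force: [0.1, 0.1, -0.4]
opening: 0.605
clock: 24.62
tool_pos: [0.6162, -0.1028, 0.34]
eef_rot: [0.766, 0.642, -0.002, -0.001]
contact_force: [-0.9, -0.7, 0.5]
opening: 0.595
t 24.62 s 94.5 off 183.6 z 340.0 phi 1.395 open 0.595 q7 -0.42 F [-0.9 -0.7  0.5] tilt [-0.005 -0.001 -1.   ]
   twist units 0.04
   96,138,345,p shift [-1.14  0.03 -0.12]
   96,138,200 shift [0.01 0.02 3.62]
gun scene [([249.4, 375.1], 0.81), ([247.7, 373.7], 0.38)]
gun top [([245.5, 443.6], 0.75), ([253.1, 348.8], 0.59)]
    [ 0.421 -0.145  0.144] [5.1, 5.1]
    [ 0.423 -0.143  0.152] [2.0, 2.0]
gun_grip scene [([242.4, 376.8], 0.98)]
gun_grip top [([244.3, 446.7], 0.62), ([252.8, 347.4], 0.43)]
    [ 0.412 -0.133  0.255] [3.1, 3.1]
free_hook_seat scene [([245.4, 375.1], 0.48)]
free_hook_seat top [([256.1, 353.1], 0.39)]
    [ 0.418 -0.152  0.161] [7.2, 7.2]
gun_hook_end scene [([184.2, 353.1], 0.65)]
gun_hook_end top []
```

```bash
python3 -m jog '[{"translation":[-0.75,0.02,0],"twist":0,"claw":60},{"translation":[-0.7,0.02,0],"twist":0,"claw":60},{"translation":[0,0,0.8],"twist":0,"claw":60},{"translation":[0,0,0.8],"twist":0,"claw":60},{"translation":[0,0,0.8],"twist":0,"claw":60},{"translation":[0,0,0.8],"twist":0,"claw":60},{"translation":[0,0,0.3],"twist":0,"claw":60},{"translation":[0,0,0.2],"twist":0,"claw":60},{"translation":[0,0,0],"twist":0,"claw":60},{"translation":[0,0,0],"twist":0,"claw":60}]' && python3 go.py 96,126,188
```

```text
clock: 25.95
tool_pos: [0.6109, -0.1596, 0.1946]
eef_rot: [0.767, 0.641, 0.001, 0.001]
contact_force: [0.5, 0.5, 0.0]
opening: 0.596
t 25.95 s 99.4 off 126.7 z 194.6 phi 1.392 open 0.596 q7 -0.44 F [0.5 0.5 0. ] tilt [ 0.002 -0.    -1.   ]
   96,126,188 shift [-0.02 -0.08  0.17]
```

```bash
python3 -m jog '[{"translation":[0,-0.06,0.15],"twist":0,"claw":60},{"translation":[0,0,0],"twist":0,"claw":60},{"translation":[0,0,0],"twist":0,"claw":10},{"translation":[0,0,0],"twist":0,"claw":10},{"translation":[0,0,0],"twist":0,"claw":10},{"translation":[0,0,0],"twist":0,"claw":10},{"translation":[0,0,0],"twist":0,"claw":10},{"translation":[0,0,0],"twist":0,"claw":10},{"translation":[0,0,0],"twist":0,"claw":10}]' 20 && python3 go.py
```

```text
clock: 26.7
tool_pos: [0.6091, -0.1596, 0.1879]
eef_rot: [0.768, 0.641, 0.001, 0.001]
contact_force: [5.7, -1.2, -1.1]
opening: 0.245
t 26.70 s 97.6 off 126.4 z 187.9 phi 1.392 open 0.245 q7 -0.45 F [ 5.7 -1.2 -1.1] tilt [ 0.004 -0.    -1.   ]
```

```bash
python3 -m jog '[{"translation":[-0.03,0,-0.36],"twist":0,"claw":10},{"translation":[-0.08,0,-0.35],"twist":0,"claw":10},{"translation":[-0.13,0,-0.34],"twist":0,"claw":10},{"translation":[-0.18,0,-0.31],"twist":0,"claw":10},{"translation":[0,0,0],"twist":0,"claw":10}]' && python3 go.py; python3 -m jog '[{"translation":[-0.22,0,-0.28],"twist":0,"claw":10},{"translation":[-0.27,0,-0.245],"twist":0,"claw":10},{"translation":[-0.25,0,-0.17],"twist":0,"claw":10},{"translation":[-0.26,0,-0.14],"twist":0,"claw":10},{"translation":[0,0,0],"twist":0,"claw":10},{"translation":[0,0,0],"twist":0,"claw":10}]' && python3 go.py
```

```text
clock: 27.12
tool_pos: [0.6059, -0.177, 0.2437]
eef_rot: [0.768, 0.64, 0.001, 0.002]
contact_force: [5.0, -1.1, 0.5]
opening: 0.247
t 27.12 s 97.5 off 108.7 z 243.7 phi 1.390 open 0.247 q7 -0.38 F [ 5.  -1.1  0.5] tilt [ 0.004 -0.001 -1.   ]
clock: 27.62
tool_pos: [0.5987, -0.2152, 0.2752]
eef_rot: [0.768, 0.641, 0.001, 0.001]
contact_force: [6.7, -1.4, 0.4]
opening: 0.248
t 27.62 s 97.3 off 69.8 z 275.2 phi 1.392 open 0.248 q7 -0.29 F [ 6.7 -1.4  0.4] tilt [ 0.003  0.    -1.   ]
```

```bash
python3 -m jog '[{"translation":[0,0,0],"twist":0,"claw":60},{"translation":[0,0,0],"twist":0,"claw":60},{"translation":[0,0,0],"twist":0,"claw":60},{"translation":[0,0,0],"twist":0,"claw":60},{"translation":[0.7,0,0],"twist":0,"claw":60},{"translation":[0.5,0,-0.25],"twist":0,"claw":0},{"translation":[0,0,0],"twist":0,"claw":0},{"translation":[0,0,0],"twist":0,"claw":0},{"translation":[0,0,0],"twist":0,"claw":0},{"translation":[0,0,0],"twist":0,"claw":0},{"translation":[0,0,0],"twist":0,"claw":0}]' && python3 go.py 97,70,285 97,46,285
```

```text
clock: 28.53
tool_pos: [0.6053, -0.1695, 0.2846]
eef_rot: [0.768, 0.64, -0.001, -0.0]
contact_force: [0.6, 0.5, 1.0]
opening: 0.166
t 28.53 s 95.6 off 116.0 z 284.6 phi 1.390 open 0.166 q7 -0.36 F [0.6 0.5 1. ] tilt [-0.001 -0.001 -1.   ]
   97,70,285 shift [-1.15  0.04 -0.01]
   97,46,285 shift [-0.6  0.   0. ]
```

```bash
python3 -m jog '[{"translation":[0,0.03,0],"twist":0,"claw":0},{"translation":[-0.3,0,0],"twist":0,"claw":0},{"translation":[-0.3,0,0],"twist":0,"claw":0},{"translation":[-0.3,0,0],"twist":0,"claw":0},{"translation":[-0.3,0,0],"twist":0,"claw":0},{"translation":[-0.2,0,0],"twist":0,"claw":0},{"translation":[0,0,0],"twist":0,"claw":0},{"translation":[0,0,0],"twist":0,"claw":0}]' && python3 go.py; python3 -m jog '[{"translation":[-0.1,0,0],"twist":0,"claw":0},{"translation":[-0.1,0,0],"twist":0,"claw":0},{"translation":[-0.1,0,0],"twist":0,"claw":0},{"translation":[0,0,0],"twist":0,"claw":0},{"translation":[0,0,0],"twist":0,"claw":0}]' && python3 go.py
```

```text
clock: 29.2
tool_pos: [0.5964, -0.2248, 0.2847]
eef_rot: [0.768, 0.64, -0.001, -0.0]
contact_force: [0.1, -0.6, -0.2]
opening: 0.004
t 29.20 s 96.8 off 59.9 z 284.7 phi 1.390 open 0.004 q7 -0.27 F [ 0.1 -0.6 -0.2] tilt [-0.001 -0.001 -1.   ]
clock: 29.62
tool_pos: [0.5949, -0.2355, 0.285]
eef_rot: [0.768, 0.641, -0.0, 0.0]
contact_force: [-0.1, 0.7, 0.6]
opening: 0.004
t 29.62 s 97.2 off 49.1 z 285.0 phi 1.392 open 0.004 q7 -0.25 F [-0.1  0.7  0.6] tilt [-0.    -0.001 -1.   ]
```

```bash
python3 -m jog '[{"translation":[-0.06,0,0],"twist":0,"claw":0},{"translation":[-0.06,0,0],"twist":0,"claw":0},{"translation":[0,0,0],"twist":0,"claw":0},{"translation":[0,0,0],"twist":0,"claw":0}]' && python3 go.py && python3 -m jog '[{"translation":[0.3,0,0],"twist":0,"claw":0},{"translation":[0.9,0,0],"twist":0,"claw":0},{"translation":[0.9,0,0],"twist":0,"claw":0},{"translation":[0.9,0,-0.3],"twist":0,"claw":0},{"translation":[0.9,0,-0.3],"twist":0,"claw":0},{"translation":[0.9,0,-0.3],"twist":0,"claw":0},{"translation":[0.9,0,-0.3],"twist":0,"claw":0},{"translation":[0,0,0],"twist":0,"claw":0},{"translation":[0,0,0],"twist":0,"claw":0}]' && python3 go.py
python3 - <<'E'
from h import *
a=r.snapshot("scene");b=r.snapshot("top")
i=np.hstack([cv2.resize(s["img"][c[1]:c[1]+150,c[0]:c[0]+100,::-1],None,fx=4,fy=4,interpolation=cv2.INTER_CUBIC) for s,c in((a,(340,140)),(b,(335,150)))])
cv2.imwrite("pics/p8.png",i)
E
```

```text
clock: 29.95
tool_pos: [0.5942, -0.2395, 0.2852]
eef_rot: [0.767, 0.641, 0.0, -0.0]
contact_force: [0.7, 1.2, 0.5]
opening: 0.007
t 29.95 s 97.2 off 45.1 z 285.2 phi 1.392 open 0.007 q7 -0.24 F [0.7 1.2 0.5] tilt [ 0.  0. -1.]
clock: 30.7
tool_pos: [0.635, -0.0113, 0.3341]
eef_rot: [0.765, 0.643, 0.001, 0.0]
contact_force: [0.3, -0.6, 0.1]
opening: 0.007
t 30.70 s 96.6 off 276.9 z 334.1 phi 1.398 open 0.007 q7 -0.57 F [ 0.3 -0.6  0.1] tilt [ 0.002  0.001 -1.   ]
```

View pics/p8.png

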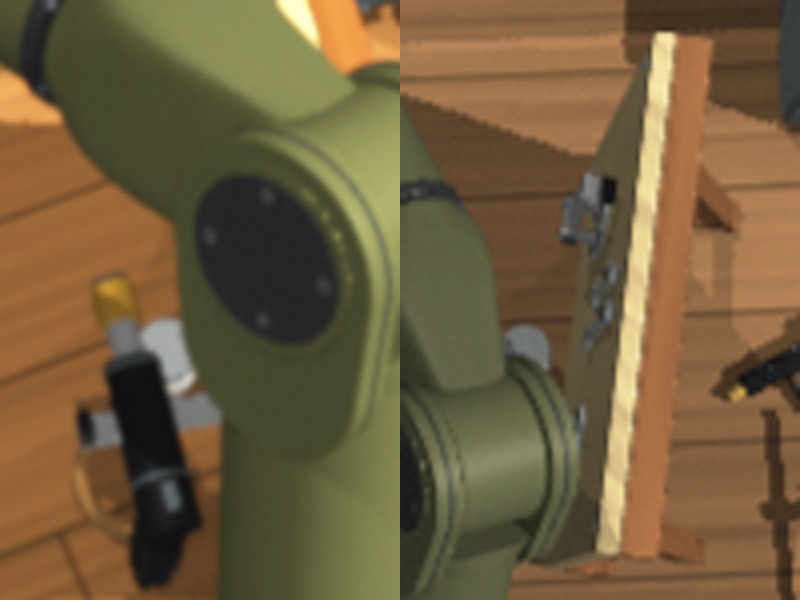

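Run:
```python
from h import *
Q=[.4905,-.2665,-.1795]; u=np.array([np.cos(Q[2]),np.sin(Q[2])]); n=np.array([-u[1],u[0]])
b=r.snapshot("top"); o,d=ray(b,197,387); p=o+d*(.33-o[2])/d[2]; e=p[:2]-Q[:2]; print("lip s,off",e@u,e@n)
st=r.get_state(); print(st["clock"],st["contact_force"])
if e@n<.02: print(r.finish_job())
```

```text
lip s,off 0.09815740071257337 0.012644686186230953
30.85 [ 0.54859067 -0.63936818  0.55752305]
the job is handed in; nothing more can be done
None
```

The whole sequence ran without a drop, and I handed the job in at about 31 s of the 67 s allowed; no verdict is reported.

**What I did:**
1. I pinched the empty hook and pulled it out along its arc, then pressed it down onto its stop.
2. I gripped the gun from above, about 24 mm forward of its origin so the fingers cleared the hook's lip. I then lifted it off, carried it across upright and lowered its window over the opened hook.
3. I released the gun, pinched the emptied hook, swung it up and pushed it flat against the panel.

**Last checks:**
- **Opened hook:** it took about 12 N when pressed, with its seat at about z = 0.208 m, so I took it to be on its stop. I did not measure its angle directly after that.
- **Gun:** the last scene picture shows it hanging on the opened hook between bracket and lip. I did not measure its exact tilt.
- **Emptied hook:** its lip tip measured 13 mm off the panel against about 11 mm when fully flat, which is roughly 0.02 rad.
- **Robot:** it stood clear of everything, with about 0.6 N or less on each force axis (noise).
- **Bystanders:** I did not measure them at the end. In the last picture the tape roll and jar are partly hidden by the arm, and nothing looked disturbed.

**Off plan:**
- **Unfolding:** the wrist force rose to about 39 N because the pads held nearer the bar's end than I meant to. I relaxed it at once.
- **Letting go of the gun:** there was a brief sideways force of about 8 N, probably a finger brushing the hook's lip. The gun stayed on its hook.
- **Carrying:** the gun may have drooped slightly, and it levelled when set down.

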